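Flip the ratchet and snug down the module clamp

ROBOT

A 7-joint arm with a two-finger parallel gripper is mounted at the origin on the work surface. World frame = base frame: x ahead of the robot, y to its left, z up, the work surface at z = 0. Lengths are in m, angles in rad, forces in N, time in s.
With the tool pointing down it reaches from about 0.425 to 1.025 m from the base axis. Payload 9.4 kg.
Tool frame: the origin (TCP) lies on the centre line of the jaws, within the pads' length; the fingertips stand 25 mm ahead of it and the grasp point (between the pads) lies 6 mm ahead of it; z points along the fingers, y is the direction in which the jaws open and shut (so a half turn about z gives the same grasp; the last joint's range is limited). The gripper opens to 93 mm and grips with 3 to 60 N. Pads are 15 mm wide; open, the fingers measure 128 mm over their backs; the gripper's body (75 mm by 188 mm) begins 65 mm behind the grasp point.
Start: joints at [-1.275, 0.599, -0.003, 1.599, 0.002, 0.943, -0.08], TCP at [0.264, 0.675, 0.244] pointing down, gripper open.
Joint ranges: [-2.57, 2.57], [-0.35, 1.97], [-1.29, 1.29], [0.11, 2.56], [-1.05, 4.19], [0.11, 1.86], [-2.63, 2.63]. Speed limits (rad/s): [2.22, 2.22, 3.01, 3.01, 3.14, 3.14, 3.14].

INTERFACE

Orientations are given as a unit quaternion [x, y, z, w].
In Python, from workcell import r gives the robot as it stands.
- The arm moves only by the tool arm_command, never from a script. Its argument "rows" is a list of rows, each a list of 2 entries, a list of its own where there are three numbers: the shift along the tool's x, y, z in m, then the turn, a rotation vector about the tool's x, y, z in degrees. A call has exactly 8 rows; each row shifts and turns the commanded pose from where the row before left it, along the tool's axes as they then stand; what a row does not reach is not made up. A row lasts 1/10 s, in which the tool goes at most 50 mm and 8.59 degrees, less where a joint would pass 70% of its speed; a pose out of reach is approached as far as the arm can. A call with a gripper value outside its range is refused whole. "claw" is the closure, from 0 (fully open) to 1 (shut), set as the call begins (left out, the last holds). The fingers move at their own pace and stop on an object; the grip force is fixed at half the most. Time passes only in rows, so rows that do not move let the fingers close, or fill a call up. It gives the time, the measured TCP pose, the force and the opening at its end, in the units of the state.
- r.observe(): the state, without advancing time (a new reading comes with each control period).
- r.read_camera(name): name is "scene" or "top" or "wrist"; returns the picture (384x512x3 uint8, blue, green, red); there is no depth.
- r.camera_info(name): a dict with "K" (3x3 intrinsics, pixels), "R" (3x3) and "t" (3): a world point X has camera coordinates R X + t. Camera axes: x right, y down, z forward; pixel columns grow to the right and rows downward; lengths in m; the calibration is good to about 2 mm. A picture is of the moment at which its call begins: read the wrist's pose just before it. camera_info takes no time and is no camera call; for the wrist camera it gives the pose at the moment of the call.
- r.job_done(): hands the job in, once; it reports no verdict.
The state is a dict: "time_s": time; "joint_positions": joint angles; "joint_vel": joint speeds; "joint_efforts": joint torques, N m; "ee_pos": TCP position; "orientation": TCP orientation; "wrist_force": force on the tool from outside, world axes, zero at the start; "ft_torque": the same for the moment, N m; "finger_gap": opening from 0.0 (shut) to 1.0 (fully open).
Only numpy, scipy, OpenCV 4.12 (cv2) and the standard library are available. Lean on these libraries where they do the work, as an engineer would, in place of code of your own. Each camera call takes 0.05 s, during which the arm holds its last target. There are 200 camera calls.

TASK

The ratchet handle on the heatsink clamp is set to loosen. Flip its direction lever over to tighten, check by feel that the handle now free-wheels by swinging it anticlockwise all the way back to its stop without unscrewing the bolt, then ratchet the bolt clockwise, in as many strokes as it takes, until it goes tight and comes up snug under a steady push of about 12 N on the middle of the rubber grip (never more than 18 N). Leave the lever set to tighten, let go, and leave everything else on the bench where it is.

Things in the scene. Friction and masses are not known exactly. Their poses are not given: they have to be found in the camera images.
- fixture: Clamp fixture, fixed to the bench: 150 x 130 mm aluminium plate with finned black heatsink, black module and steel bridge bar (110 x 24 mm, top 58 mm up); on top a steel ratchet whose handle sticks out sideways, over the -y side at handle angle 0. Two steel posts 80 mm high stop the handle's neck. Origin: under the bolt axis, on the bench; z up.
- axis (a point): Point on the clamp bolt's vertical axis, on the top face of the round ratchet head (84 mm above the bench, 56 mm in diameter). Bolt, handle and toothed wheel turn about this axis. The dark hexagonal bolt end (18 mm across, a bright bar on it) shows in the middle of the head, 7 mm proud. Axes as the fixture's.
- grip (a point): Middle of the handle's black rubber grip, on its centre line, 120 mm from the bolt axis, 74 mm above the bench. The grip is a level round bar 20 mm thick, from 80 to 155 mm from the axis, then a 4 mm end cap; free space under and beside it, so fingers can stand on both sides. x points outward along the handle, z up. The neck between head and grip is 16 mm wide, its top 80 mm up.
- lever_tab (a point): Centre of the direction lever's upright tab, the dark steel post standing over the handle's neck: 10 mm (along the lever) x 8 mm x 20 mm high, top 104.5 mm above the bench; lever and head under it have their tops 87.5 and 84 mm up. It is 20 mm from the lever's pivot, which is 31 mm from the bolt axis on the handle's centre line. x points from pivot to tab, z up.
- lever (a joint): Direction lever, rad, 0 on the handle's centre line, stops at +-0.45. Positive (tab on the handle's anticlockwise side, seen from above) = loosen: drives anticlockwise, free-wheels clockwise. Negative = tighten: the reverse. Starts positive. Snaps over with about 2 N at the tab, then holds itself; sits at 0.2 to 0.45 and twitches as it clicks. Pushed past its stop it moves the handle.
- handle (a joint): Handle angle about the bolt axis, rad, growing anticlockwise from above; 0 = along the fixture's -y. Posts stop it at +0.65 and -0.65. It stays where left. Free-wheeling takes 1 to 3 N at the grip with a click every 0.45 rad (14 teeth), so up to 0.45 rad of a stroke can be idle before a tooth takes up; driving the bolt takes about 4 N at the grip until it is tight.
- bolt (a joint): Turn of the clamp bolt, rad, growing clockwise seen from above (tightening). It starts between 0.1 and 0.35 and goes tight at 1.50; from there it turns no further and the force rises by 0.5 to 2 N for every millimetre that the grip is pushed on. It stays where it is left.
- pawl: The spring pawl hidden in the ratchet head, part of the direction lever (origin: on the lever's pivot, 64 mm above the bench). Its force on the toothed wheel in newtons is about 57 times the torque on the bolt in N m: 23 N while the bolt runs, about 75 N for a 12 N push 120 mm out on the handle.
- wheel: The toothed wheel on the bolt, hidden in the ratchet head (origin: on the bolt axis, 64 mm above the bench).
- meter_large: Bystander: large handheld multimeter in a green shell lying on its back, 190 x 95 x 42 mm (origin: centre of its underside).
- meter_small: Bystander: small orange multimeter lying on its back, 140 x 72 x 34 mm (origin: centre of its underside).
- signal_board: Bystander: small signal generator board with display, 60 x 95 x 38 mm, near the fixture (origin: centre of its underside).
- screw_dish: Bystander: steel dish, 68 mm in diameter and 24 mm high, behind the fixture, on the side away from the handle (origin: centre of its underside).
- screwdriver: Bystander: grey screwdriver, 170 mm long, lying beside the fixture (origin: underside).
- scope_probe: Bystander: grey probe body, 145 mm long and 17 mm thick, lying to the right and further back (origin: underside).
- flux_tin: Bystander: red round tin, 68 mm in diameter and 50 mm high, on the left (origin: centre of its underside).

How it is judged:
On the way, in this order (a step that is already met when the one before it is completed fails the run):
1. the direction lever is flipped to the tighten side (value of joint lever below -0.12 rad), for 0.2 s.
2. with the lever set to tighten, the handle has free-wheeled back anticlockwise to its stop (value of joint handle above 0.57 rad and value of joint lever below -0.12 rad), for 0.1 s.
3. the bolt is at its tight point and the pawl bears on the wheel with over 45 N (about 8 N or more on the grip) (value of joint bolt above 1.48 rad and contact force between pawl and wheel above 45 N), for 0.2 s.
At the end, for the whole second after the job is handed in: The bolt is fully tight (turned to at least 1.47 rad), the direction lever is on the tighten side (below -0.12 rad), and the handle is at rest and released (value of joint bolt above 1.47 rad and value of joint lever below -0.12 rad and velocity of joint handle between -0.05 and 0.05 rad/s); the robot touches nothing.
It fails at once if the clamp is over-tightened or forced: pawl force on the wheel above 130 N (about 20 N on the grip) (contact force between pawl and wheel above 130 N).
It fails at once if the bolt is unscrewed (below 0.04 rad) (value of joint bolt below 0.04 rad).
It fails at once if the handle is swung back towards its anticlockwise stop while the lever is still set to loosen (value of joint handle above 0.5 rad and value of joint lever above 0.1 rad).
It fails at once if a bystander is shifted by more than 25 mm (distance of any of meter_large, meter_small, signal_board, screw_dish, screwdriver, scope_probe, flux_tin from where it was at the start of the episode above 0.025 m).
It also fails if it takes over 72 s, if anything falls off the work surface, if the arm or the gripper's body presses on something with over 40 N, if the wrist force passes 120 N, or if a joint passes its speed limit or range.

## Working session

There is one attempt and no reset: what is moved stays moved. The work goes in short steps, Python scripts to look and compute and a tool call to move; the robot and the scene stay as the last step left them, time stands still between calls to the robot, and variables do not carry over. Pictures are saved under pics/ and viewed, about 8 in all and at most 12, crops included, and the job is handed in when it is done.

Besides the shell and the picture viewer there is one more tool, called after ">>>" in YAML: its name, and indented under it one key for each argument. arm_command: Moves the arm, as the interface text tells. Its arguments: {"type":"object","properties":{"rows":{"type":"array"},"claw":{"type":"number"}},"required":["rows"]}

```bash
mkdir -p pics; cat > h.py <<'E'
import numpy as np, cv2
from workcell import r
def ray(ci,u,v,z):
    K,R,t=[np.array(ci[k],float) for k in("K","R","t")]
    c=-R.T@t; d=R.T@np.linalg.solve(K,[u,v,1.]); return c+d*(z-c[2])/d[2]
def proj(ci,X):
    K,R,t=[np.array(ci[k],float) for k in("K","R","t")]
    p=K@(R@np.array(X,float)+t); return p[:2]/p[2]
E
python3 - <<'E'
from h import *
a=r.read_camera("top"); cv2.imwrite("pics/top.png",a)
b=r.read_camera("scene"); cv2.imwrite("pics/scene.png",b)
s=r.observe(); print(s)
for n in("top","scene"):
    c=r.camera_info(n); print(n,c)
E
```

```text
{'time_s': 0.1, 'joint_positions': array([-1.27468299,  0.60007169, -0.00256069,  1.60004384,  0.00180326,
        0.94288283, -0.07978905]), 'joint_vel': array([ 1.38577931e-04, -2.49043505e-04,  2.44850855e-05,  3.08174638e-04,
        1.82461402e-03, -1.47379350e-03,  1.92923207e-04]), 'joint_efforts': array([ 5.21686772e-03, -7.66556454e+01,  1.50199279e+00, -2.52933151e+01,
       -5.23389468e-02,  1.35795135e-02,  4.82119015e-05]), 'ee_pos': array([0.26392786, 0.67482763, 0.242829  ]), 'orientation': array([ 1.85286887e-01,  9.82684220e-01, -6.98356548e-04, -6.87847777e-05]), 'wrist_force': array([-0.2218058 , -0.43475709, -0.77083464]), 'ft_torque': array([-0.01979639, -0.05533231,  0.01384664]), 'finger_gap': 0.9984083823049594}
top {'K': array([[483.29791727,   0.        , 252.52257102],
       [  0.        , 483.29791727, 198.33686058],
       [  0.        ,   0.        ,   1.        ]]), 'R': array([[-6.44290813e-04, -9.99570462e-01,  2.92997648e-02],
       [-9.97201617e-01, -1.54813402e-03, -7.47431556e-02],
       [ 7.47564106e-02, -2.92659291e-02, -9.96772283e-01]]), 't': array([-0.03524124,  0.55127589,  1.23006942])}
scene {'K': array([[475.84240083,   0.        , 255.63092571],
       [  0.        , 475.84240083, 187.37881983],
       [  0.        ,   0.        ,   1.        ]]), 'R': array([[ 0.00430985,  0.99975492,  0.02171473],
       [ 0.58779304,  0.01503481, -0.80887162],
       [-0.80899985,  0.01624988, -0.58758419]]), 't': array([ 0.01181645, -0.26550338,  1.67974292])}
```

View pics/top.png

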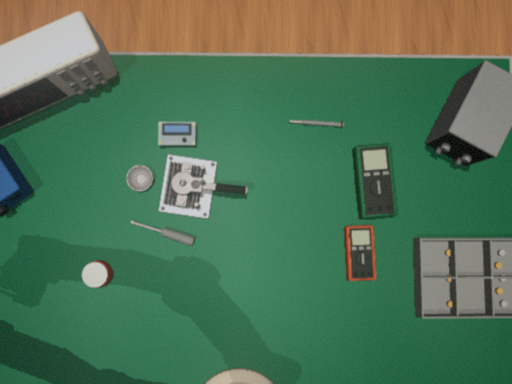

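The top view shows the fixture at about (187,185), with the handle pointing right (-y) to the grip at about (231,189). I'll zoom in.

```bash
python3 - <<'E'
from h import *
a=cv2.imread("pics/top.png"); 
c=cv2.resize(a[145:225,120:260],None,fx=5.6,fy=5.6,interpolation=cv2.INTER_CUBIC); cv2.imwrite("pics/crop.png",c)
ci=r.camera_info("top")
for u,v,z in[(183,183,.084),(231,189,.074),(196,186,.104)]: print(ray(ci,u,v,z))
print(r.camera_info("wrist"))
E
```

```text
[0.58405454 0.13750606 0.084     ]
[0.5704618  0.01993466 0.074     ]
[0.57472226 0.10388457 0.104     ]
{'K': array([[302.18155879,   0.        , 253.12009147],
       [  0.        , 302.18155879, 192.22297369],
       [  0.        ,   0.        ,   1.        ]]), 'R': array([[ 0.36306686,  0.93176238, -0.00115357],
       [ 0.89378046, -0.34791656,  0.2830381 ],
       [ 0.2633229 , -0.1037928 , -0.95910797]]), 't': array([-0.72321985, -0.03434452,  0.39139014])}
```

View pics/crop.png

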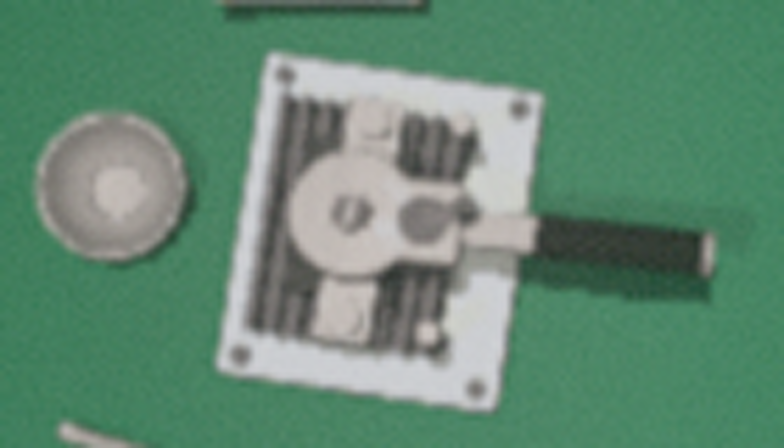

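```bash
cat >> h.py <<'E'
def rows(target,yaw,n=8,maxd=.04,maxa=8.):
    """tool-down pose: rows from the measured pose to target, tool-x yaw (rad)"""
    from scipy.spatial.transform import Rotation as Ro
    s=r.observe(); p=np.array(s["ee_pos"]); R0=Ro.from_quat(s["orientation"]).as_matrix()
    x=np.array([np.cos(yaw),np.sin(yaw),0]); z=np.array([0,0,-1.]); R1=np.c_[x,np.cross(z,x),z]
    rv=np.degrees(Ro.from_matrix(R0.T@R1).as_rotvec()); d=R0.T@(np.array(target)-p)
    print("tool shift(mm, tool axes at start)",(d*1e3).round(1),"turn deg",rv.round(2),"world d",((np.array(target)-p)*1e3).round(1))
E
python3 - <<'E'
from h import *
ci=r.camera_info("top")
P=lambda u,v,z:ray(ci,120+u/5.6,145+v/5.6,z)
ax=P(352,213,.091); print("axis",ax)
for n,u,v,z in[("headc",346,213,.084),("tab",465,207,.104),("g0",540,235,.074),("g1",712,253,.074),("pTL",268,55,.01),("pTR",540,98,.01),("pBL",220,370,.01),("pBR",492,408,.01)]:
    p=P(u,v,z); print(n,p,np.hypot(*(p-ax)[:2]),np.degrees(np.arctan2(*(p-ax)[1::-1])))
rows([.59,.09,.22],np.radians(84))
E
```

```text
axis [0.58321961 0.13704923 0.091     ]
headc [0.58395907 0.14047341 0.084     ] 0.0035031160568206017 77.81412074326765
tab [0.58455679 0.08701772 0.104     ] 0.05004937249573594 -88.46903351438871
g0 [0.5754515  0.05602678 0.074     ] 0.08139398087277722 -95.47655492157527
g1 [ 0.56760962 -0.02009736  0.074     ] 0.15791998502292398 -95.67280848561295
pTL [0.66595174 0.18621001 0.01      ] 0.09623610770803634 30.71947463705622
pTR [0.64616957 0.05925944 0.01      ] 0.10006971209778343 -51.019119778808985
pBL [0.51864892 0.20649984 0.01      ] 0.09483017656900204 132.91469315730075
pBR [0.50110854 0.08076658 0.01      ] 0.09954880970297873 -145.57149565475513
tool shift(mm, tool axes at start) [-516.6 -425.9   23.5] turn deg [-6.000e-02  6.000e-02  7.464e+01] world d [ 326.1 -584.8  -22.8]
```

>>> arm_command:
  rows:
    - [[-0.045,-0.002,0.001],[0,0,4.67]]
    - [[-0.045,-0.002,0.001],[0,0,4.67]]
    - [[-0.045,-0.002,0.001],[0,0,4.67]]
    - [[-0.045,-0.002,0.001],[0,0,4.67]]
    - [[-0.045,-0.002,0.001],[0,0,4.67]]
    - [[-0.045,-0.002,0.001],[0,0,4.67]]
    - [[-0.045,-0.002,0.001],[0,0,4.67]]
    - [[-0.045,-0.002,0.001],[0,0,4.67]]
  claw: 0.5

```text
time_s: 0.9
ee_pos: [0.5355, 0.4448, 0.2351]
orientation: [0.492, 0.871, -0.0, 0.0]
wrist_force: [0.6, 0.2, -0.3]
finger_gap: 0.501
```

>>> arm_command:
  rows:
    - [[-0.045,-0.002,0.001],[0,0,4.67]]
    - [[-0.045,-0.002,0.001],[0,0,4.67]]
    - [[-0.045,-0.002,0.001],[0,0,4.67]]
    - [[-0.045,-0.002,0.001],[0,0,4.67]]
    - [[-0.045,-0.002,0.001],[0,0,4.67]]
    - [[-0.045,-0.002,0.001],[0,0,4.67]]
    - [[-0.045,-0.002,0.001],[0,0,4.67]]
    - [[-0.045,-0.002,0.001],[0,0,4.67]]

```text
time_s: 1.7
ee_pos: [0.6103, 0.0987, 0.2273]
orientation: [0.745, 0.667, -0.0, 0.0]
wrist_force: [0.7, -0.1, -0.6]
finger_gap: 0.501
```

```bash
python3 - <<'E'
from h import *
ci=r.camera_info("wrist"); a=r.read_camera("wrist"); cv2.imwrite("pics/w1.png",a)
import pickle; pickle.dump(ci,open("w1.pkl","wb"))
s=r.observe(); print(s["time_s"],s["ee_pos"],s["joint_positions"],s["finger_gap"],s["wrist_force"])
rows([.585,.087,.118],np.radians(84.4))
for X in([.5832,.137,.091],[.5845,.087,.1045],[.5715,.018,.074]): print(proj(ci,X))
E
```

```text
1.75 [0.60938249 0.08934401 0.22772624] [-0.48155107  0.5059321   0.35726365  1.88953064 -0.23473767  0.78849248
 -0.12162956] 0.501866745349221 [-1.02193388 -6.57938021 -0.02889136]
tool shift(mm, tool axes at start) [ -4.8 -23.9 109.7] turn deg [ 0.    0.27 -1.44] world d [ -24.4   -2.3 -109.7]
[219.46852223 151.15838213]
[226.83914037 206.84177832]
[225.75307268 258.44950715]
```

View pics/w1.png

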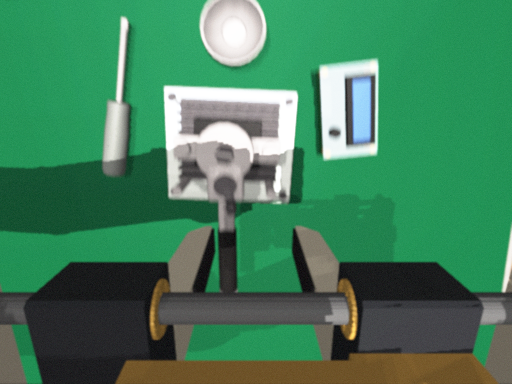

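The close view agrees with the top view: bolt at about (224,152), tab near (230,205), handle running down to (228,290). The jaws straddle the handle, so I'll descend around the tab.

>>> arm_command:
  rows:
    - [[-0.001,-0.004,0.012],[0,0,-0.2]]
    - [[-0.001,-0.005,0.015],[0,0,-0.2]]
    - [[-0.001,-0.005,0.018],[0,0,-0.2]]
    - [[-0.001,-0.005,0.018],[0,0,-0.2]]
    - [[0,-0.005,0.018],[0,0,-0.2]]
    - [[0,-0.004,0.015],[0,0,-0.2]]
    - [[0,-0.002,0.009],[0,0,-0.2]]
    - [[0,0,0.004],[0,0,0]]

```text
time_s: 2.55
ee_pos: [0.5793, 0.1004, 0.1174]
orientation: [0.735, 0.678, -0.001, -0.001]
wrist_force: [0.1, 0.3, -0.3]
finger_gap: 0.5
```

```bash
python3 - <<'E'
from h import *
ci=r.camera_info("wrist"); a=r.read_camera("wrist"); cv2.imwrite("pics/w2.png",a)
s=r.observe(); print(s["time_s"],s["ee_pos"],s["finger_gap"],s["wrist_force"])
rows([.5783,.0873,.117],np.radians(84.4))
for X in([.5832,.137,.091],[.5845,.087,.1045],[.5783,.0873,.1045],[.5715,.018,.074]): print(proj(ci,X))
b=r.read_camera("scene");cv2.imwrite("pics/s2.png",b)
cs=r.camera_info("scene");print(proj(cs,[.5845,.087,.1045]))
E
```

```text
2.6 [0.57958858 0.10019314 0.11744921] 0.49971932796146423 [ 0.24909197  0.35290938 -0.54067894]
tool shift(mm, tool axes at start) [-13.   -0.2   0.5] turn deg [-0.08  0.01  1.  ] world d [ -1.3 -12.9  -0.4]
[255.25070835 177.77539691]
[264.27851987 267.5363581 ]
[253.48280764 267.81496877]
[251.68542459 330.07616276]
[298.6073459  185.23903092]
```

View pics/w2.png

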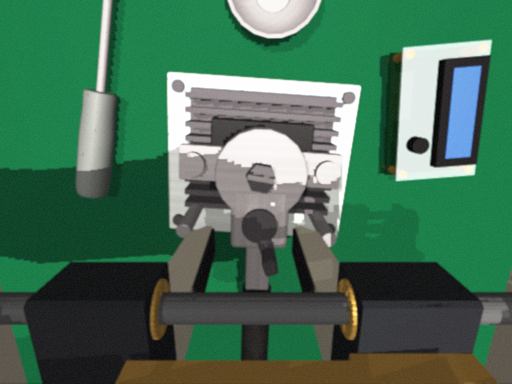

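The close view shows the bolt at (261,178) and the tab at (268,265), both about 3 mm further +x than predicted. The tab sits between the jaws on the anticlockwise side. I'll align along the handle, then push -y.

>>> arm_command:
  rows:
    - [[-0.006,0,0],[0,0,0.5]]
    - [[-0.006,0,0],[0,0,0.5]]
    - [[0,-0.004,0],[0,0,0]]
    - [[0,-0.004,0],[0,0,0]]
    - [[0,-0.004,0],[0,0,0]]
    - [[0,-0.003,0],[0,0,0]]
    - [[0,-0.003,0],[0,0,0]]
    - [[0,-0.003,0],[0,0,0]]

```text
time_s: 3.45
ee_pos: [0.5583, 0.0896, 0.1188]
orientation: [0.741, 0.671, 0.0, 0.0]
wrist_force: [2.9, -2.4, 1.1]
finger_gap: 0.501
```

>>> arm_command:
  rows:
    - [[0,-0.001,0],[0,0,0]]
    - [[0,-0.001,0],[0,0,0]]
    - [[0,-0.001,0],[0,0,0]]
    - [[0,0,0],[0,0,0]]
    - [[0,0,0],[0,0,0]]
    - [[0,0,0],[0,0,0]]
    - [[0,0,0],[0,0,0]]
    - [[0,0,0],[0,0,0]]

```text
time_s: 4.25
ee_pos: [0.5551, 0.09, 0.1186]
orientation: [0.741, 0.671, -0.0, -0.0]
wrist_force: [1.1, 0.7, 1.5]
finger_gap: 0.499
```

```bash
python3 - <<'E'
from h import *
a=r.read_camera("wrist"); cv2.imwrite("pics/w3.png",a[100:384,120:400])
E
```

```text
(no output)
```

View pics/w3.png

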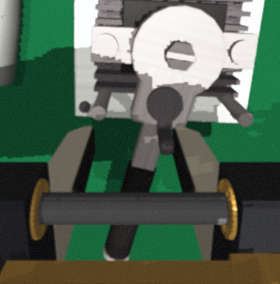

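The picture shows the handle swung clockwise by about 17° with the tab still on the loosen side, at (165,140) in the crop. It free-wheeled instead of snapping. I'll keep following clockwise until the click load or the post holds the handle.

>>> arm_command:
  rows:
    - [[0.002,-0.003,0],[0,0,2.5]]
    - [[0.002,-0.003,0],[0,0,2.5]]
    - [[0.002,-0.003,0],[0,0,2.5]]
    - [[0.002,-0.003,0],[0,0,2.5]]
    - [[0.002,-0.003,0],[0,0,2.5]]
    - [[0.002,-0.003,0],[0,0,2.5]]
    - [[0,0,0],[0,0,0]]
    - [[0,0,0],[0,0,0]]

```text
time_s: 5.1
ee_pos: [0.5397, 0.1053, 0.1185]
orientation: [0.822, 0.569, -0.0, -0.0]
wrist_force: [0.5, -0.0, 0.6]
finger_gap: 0.5
```

```bash
python3 - <<'E'
from h import *
a=r.read_camera("wrist"); cv2.imwrite("pics/w4.png",a[100:384,120:400])
E
```

```text
(no output)
```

View pics/w4.png

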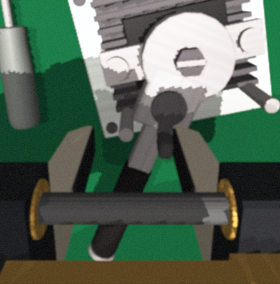

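The handle is now near its clockwise post (neck by the post at (130,115)), with the tab still on the loosen side. The post should now hold the handle, so I'll push the tab across.

>>> arm_command:
  rows:
    - [[0.001,-0.002,0],[0,0,0]]
    - [[0.001,-0.002,0],[0,0,0]]
    - [[0.001,-0.002,0],[0,0,0]]
    - [[0.001,-0.002,0],[0,0,0]]
    - [[0.001,-0.002,0],[0,0,0]]
    - [[0,0,0],[0,0,0]]
    - [[0,0,0],[0,0,0]]
    - [[0,0,0],[0,0,0]]

```text
time_s: 5.95
ee_pos: [0.5324, 0.1136, 0.1186]
orientation: [0.822, 0.569, -0.0, -0.0]
wrist_force: [-0.7, -0.1, -0.1]
finger_gap: 0.501
```

>>> arm_command:
  rows:
    - [[0.001,-0.002,0],[0,0,0]]
    - [[0.001,-0.002,0],[0,0,0]]
    - [[0,0,0],[0,0,0]]
    - [[0,0,0],[0,0,0]]
    - [[0,0,0],[0,0,0]]
    - [[0,0,0],[0,0,0]]
    - [[0,0,0],[0,0,0]]
    - [[0,0,0],[0,0,0]]

```text
time_s: 6.75
ee_pos: [0.5297, 0.1167, 0.1187]
orientation: [0.823, 0.569, 0.0, 0.0]
wrist_force: [1.8, -2.2, -0.3]
finger_gap: 0.5
```

```bash
python3 - <<'E'
from h import *
a=r.read_camera("wrist"); cv2.imwrite("pics/w5.png",a[100:384,120:400])
E
```

```text
(no output)
```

View pics/w5.png

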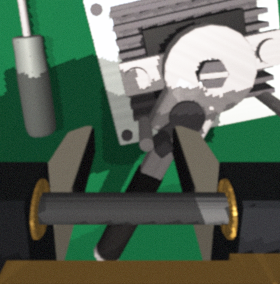

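>>> arm_command:
  rows:
    - [[0.001,-0.002,0],[0,0,0]]
    - [[0.001,-0.002,0],[0,0,0]]
    - [[0,0,0],[0,0,0]]
    - [[0,0,0],[0,0,0]]
    - [[0,0,0],[0,0,0]]
    - [[-0.001,0.006,0],[0,0,0]]
    - [[-0.001,0.007,0],[0,0,0]]
    - [[0,0,0],[0,0,0]]

```text
time_s: 7.6
ee_pos: [0.5381, 0.1136, 0.1185]
orientation: [0.823, 0.569, -0.0, -0.0]
wrist_force: [0.1, -0.3, -0.4]
finger_gap: 0.501
```

```bash
python3 - <<'E'
from h import *
ci=r.camera_info("wrist");a=r.read_camera("wrist"); cv2.imwrite("pics/w6.png",cv2.resize(a[130:370,150:370],None,fx=2.5,fy=2.5))
print(r.observe()["ee_pos"])
for h in(-.6,-.65):
  for rr,z in((0,.091),(31,.0875),(51,.1045),(120,.074)):
    t=np.radians(-98.6)+h; print(h,rr,(proj(ci,[.586+rr/1e3*np.cos(t),.137+rr/1e3*np.sin(t),z])-[150,130])*2.5)
E
```

```text
[0.5376417  0.11374427 0.11843919]
-0.6 0 [416.57698574 109.73060629]
-0.6 31 [358.41963597 221.10224398]
-0.6 51 [331.62681183 323.5071712 ]
-0.6 120 [226.07549694 467.34770717]
-0.65 0 [416.57698574 109.73060629]
-0.65 31 [352.70326314 218.70544449]
-0.65 51 [321.57075463 319.48052929]
-0.65 120 [207.13525588 460.3388137 ]
```

View pics/w6.png

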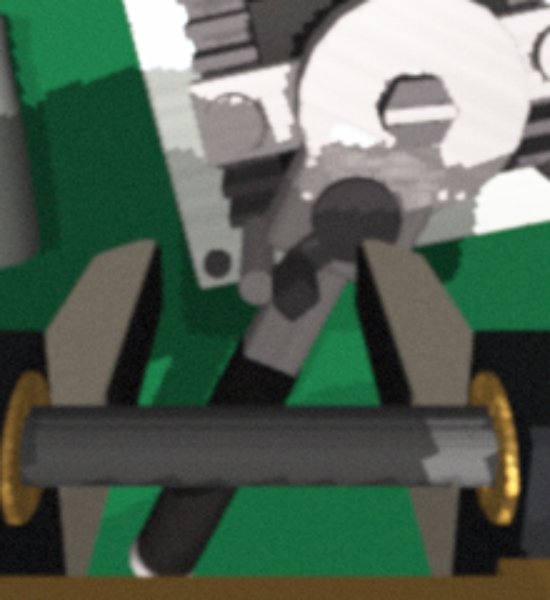

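The tab now lies at (295,290) in the crop, on the clockwise side of the centre line (the line predicts (321,319)). The lever is therefore at about -0.4, and the bolt matches its prediction. Next I go to the grip.

```bash
python3 - <<'E'
from h import *
rows([.500,.053,.080],np.radians(44.2))
E
```

```text
tool shift(mm, tool axes at start) [-70.1 -13.7  38.5] turn deg [-5.000e-02  2.000e-02  2.512e+01] world d [-37.6 -60.7 -38.4]
```

>>> arm_command:
  rows:
    - [[-0.015,0,0],[0,0,0]]
    - [[-0.018,-0.003,0],[0,0,0]]
    - [[-0.018,-0.004,0],[0,0,0]]
    - [[-0.018,-0.005,0],[0,0,0]]
    - [[-0.001,-0.002,0],[0,0,6.3]]
    - [[0,0,0],[0,0,6.3]]
    - [[0,0,0],[0,0,6.3]]
    - [[0,0,0],[0,0,6.3]]

```text
time_s: 8.45
ee_pos: [0.499, 0.0517, 0.1188]
orientation: [0.928, 0.373, -0.0, -0.0]
wrist_force: [-1.0, 0.4, 0.0]
finger_gap: 0.5
```

```bash
python3 - <<'E'
from h import *
a=r.read_camera("wrist"); cv2.imwrite("pics/w7.png",a[100:384])
rows([.500,.053,.080],np.radians(44.2))
E
```

```text
tool shift(mm, tool axes at start) [ 1.4 -0.1 38.7] turn deg [-0.02  0.01 -0.77] world d [  1.    1.1 -38.7]
```

View pics/w7.png

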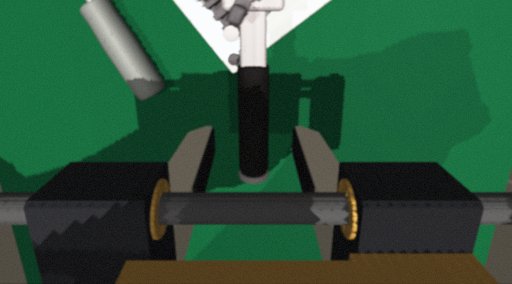

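The grip lies centred and aligned between the jaws, its end at (254,178). I'll descend and narrow the jaws to about 27 mm.

>>> arm_command:
  rows:
    - [[0.001,0,0.008],[0,0,0]]
    - [[0,0,0.008],[0,0,0]]
    - [[0,0,0.008],[0,0,0]]
    - [[0,0,0.008],[0,0,0]]
    - [[0,0,0.007],[0,0,0]]
    - [[0,0,0],[0,0,0]]
    - [[0,0,0],[0,0,0]]
    - [[0,0,0],[0,0,0]]
  claw: 0.72

```text
time_s: 9.3
ee_pos: [0.5009, 0.0537, 0.0798]
orientation: [0.927, 0.376, 0.0, 0.0]
wrist_force: [0.1, 0.6, -0.5]
finger_gap: 0.278
```

>>> arm_command:
  rows:
    - [[0,0.003,0],[0,0,0]]
    - [[0.0004,0.0094,0],[0,0,-4.5]]
    - [[0.0004,0.0094,0],[0,0,-4.5]]
    - [[0.0004,0.0094,0],[0,0,-4.5]]
    - [[0.0004,0.0094,0],[0,0,-4.5]]
    - [[0.0004,0.0094,0],[0,0,-4.5]]
    - [[0.0004,0.0094,0],[0,0,-4.5]]
    - [[0.0004,0.0094,0],[0,0,-4.5]]

```text
time_s: 10.1
ee_pos: [0.5594, 0.0191, 0.0799]
orientation: [0.789, 0.614, -0.0, -0.0]
wrist_force: [-1.8, 1.6, 0.2]
finger_gap: 0.282
```

>>> arm_command:
  rows:
    - [[0.0004,0.0094,0],[0,0,-4.5]]
    - [[0.0004,0.0094,0],[0,0,-4.5]]
    - [[0.0004,0.0094,0],[0,0,-4.5]]
    - [[0.0004,0.0094,0],[0,0,-4.5]]
    - [[0.0004,0.0094,0],[0,0,-4.5]]
    - [[0.0004,0.0094,0],[0,0,-4.5]]
    - [[0,0,0],[0,0,0]]
    - [[0,0,0],[0,0,0]]

```text
time_s: 10.9
ee_pos: [0.615, 0.0182, 0.0797]
orientation: [0.626, 0.78, -0.0, 0.0]
wrist_force: [-0.2, -0.2, -0.4]
finger_gap: 0.28
```

```bash
cat >> h.py <<'E'
def st():
    s=r.observe(); p=s["ee_pos"]-np.array([.586,.137,0]); q=s["orientation"]
    yaw=np.degrees(2*np.arctan2(q[1],q[0])); a=np.degrees(np.arctan2(p[1],p[0])); f=np.array(s["wrist_force"])
    rad=np.radians(a); tan=np.array([-np.sin(rad),np.cos(rad),0])
    print("t",s["time_s"],"r",np.hypot(*p[:2]).round(4),"handle(tcp)",np.radians(a+98.6).round(3),"yaw-handle",(yaw-180-a).round(2),"z",p[2].round(4),"Ftan(ccw)",(f@tan).round(2),"F",f.round(1),"gap",s["finger_gap"])
E
python3 -c "
from h import *
st()"
```

```text
t 10.9 r 0.1223 handle(tcp) 0.389 yaw-handle -1.23 z 0.0797 Ftan(ccw) -0.28 F [-0.2 -0.2 -0.4] gap 0.27970474240510174
```

>>> arm_command:
  rows:
    - [[0.001,0.0094,0],[0,0,-4.5]]
    - [[0.001,0.0094,0],[0,0,-4.5]]
    - [[0.0004,0.007,0],[0,0,-3]]
    - [[0,0.002,0],[0,0,-1]]
    - [[0,0.002,0],[0,0,-1]]
    - [[0,0.002,0],[0,0,0]]
    - [[0,0,0],[0,0,0]]
    - [[0,0,0],[0,0,0]]

```text
time_s: 11.7
ee_pos: [0.6445, 0.0308, 0.0797]
orientation: [0.526, 0.851, 0.0, 0.0]
wrist_force: [0.3, -0.8, -0.2]
finger_gap: 0.281
```

```bash
python3 -c "
from h import *
st()"
```

```text
t 11.7 r 0.1212 handle(tcp) 0.654 yaw-handle -2.26 z 0.0797 Ftan(ccw) -0.09 F [ 0.3 -0.8 -0.2] gap 0.281163652177604
```

>>> arm_command:
  rows:
    - [[0,0.001,0],[0,0,0]]
    - [[0,0.001,0],[0,0,0]]
    - [[0,0.001,0],[0,0,0]]
    - [[0,0.001,0],[0,0,0]]
    - [[0,0.001,0],[0,0,0]]
    - [[0,0,0],[0,0,0]]
    - [[0,0,0],[0,0,0]]
    - [[0,0,0],[0,0,0]]

```text
time_s: 12.5
ee_pos: [0.6481, 0.0324, 0.0795]
orientation: [0.525, 0.851, -0.001, -0.001]
wrist_force: [-4.6, -3.7, 2.1]
finger_gap: 0.285
```

```bash
python3 -c "
from h import *
st();a=r.read_camera('wrist'); cv2.imwrite('pics/w8.png',a)"
```

```text
t 12.5 r 0.1217 handle(tcp) 0.686 yaw-handle -4.12 z 0.0795 Ftan(ccw) -5.85 F [-4.6 -3.7  2.1] gap 0.2851645928189696
```

View pics/w8.png

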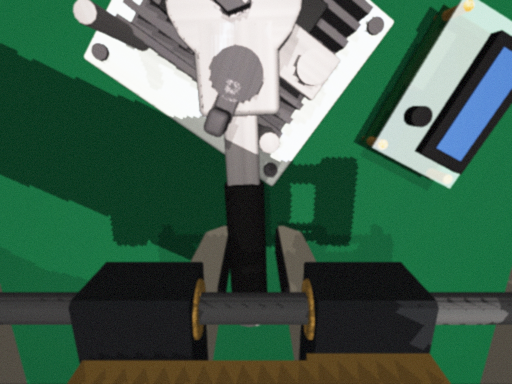

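The neck touches the anticlockwise post (5.9 N felt), and the lever tab at (215,120) is still on the tighten side. Now the first clockwise stroke.

>>> arm_command:
  rows:
    - [[0,-0.006,0],[0,0,4]]
    - [[0,-0.004,0],[0,0,1]]
    - [[0.0004,-0.0094,0],[0,0,4.5]]
    - [[0.0004,-0.0094,0],[0,0,4.5]]
    - [[0.0004,-0.0094,0],[0,0,4.5]]
    - [[0.0004,-0.0094,0],[0,0,4.5]]
    - [[0.0004,-0.0094,0],[0,0,4.5]]
    - [[0.0004,-0.0094,0],[0,0,4.5]]

```text
time_s: 13.35
ee_pos: [0.587, 0.0205, 0.0803]
orientation: [0.74, 0.672, 0.002, 0.002]
wrist_force: [4.3, -2.7, -0.6]
finger_gap: 0.279
```

>>> arm_command:
  rows:
    - [[0.0004,-0.0094,0],[0,0,4.5]]
    - [[0.0004,-0.0094,0],[0,0,4.5]]
    - [[0.0004,-0.0094,0],[0,0,4.5]]
    - [[0.0004,-0.0094,0],[0,0,4.5]]
    - [[0.0004,-0.006,0],[0,0,3]]
    - [[0,0,0],[0,0,0]]
    - [[0,0,0],[0,0,0]]
    - [[0,0,0],[0,0,0]]

```text
time_s: 14.15
ee_pos: [0.5438, 0.0333, 0.0798]
orientation: [0.849, 0.528, 0.001, 0.0]
wrist_force: [1.2, -1.6, 2.3]
finger_gap: 0.283
```

```bash
python3 -c "
from h import *
st()"
```

```text
t 14.15 r 0.112 handle(tcp) -0.237 yaw-handle -4.12 z 0.0798 Ftan(ccw) 1.73 F [ 1.2 -1.6  2.3] gap 0.28280769690354046
```

>>> arm_command:
  rows:
    - [[-0.001,-0.005,0],[0,0,3]]
    - [[-0.001,-0.005,0],[0,0,3]]
    - [[-0.001,-0.005,0],[0,0,3]]
    - [[-0.001,-0.004,0],[0,0,2]]
    - [[-0.001,-0.004,0],[0,0,2]]
    - [[-0.001,-0.004,0],[0,0,2]]
    - [[0,0,0],[0,0,0]]
    - [[0,0,0],[0,0,0]]

```text
time_s: 14.95
ee_pos: [0.5174, 0.043, 0.0797]
orientation: [0.911, 0.412, 0.0, -0.0]
wrist_force: [2.5, 0.0, -0.0]
finger_gap: 0.279
```

```bash
python3 -c "
from h import *
st()"
```

```text
t 14.95 r 0.1163 handle(tcp) -0.48 yaw-handle -5.15 z 0.0797 Ftan(ccw) 1.98 F [ 2.5  0.  -0. ] gap 0.27914318372062796
```

>>> arm_command:
  rows:
    - [[-0.001,-0.004,0],[0,0,2]]
    - [[-0.001,-0.004,0],[0,0,2]]
    - [[-0.001,-0.003,0],[0,0,2]]
    - [[0,-0.003,0],[0,0,2]]
    - [[0,-0.003,0],[0,0,2]]
    - [[0,-0.002,0],[0,0,1]]
    - [[0,0,0],[0,0,0]]
    - [[0,0,0],[0,0,0]]

```text
time_s: 15.75
ee_pos: [0.5012, 0.0543, 0.0796]
orientation: [0.947, 0.323, -0.0, -0.0]
wrist_force: [2.4, -1.1, 1.8]
finger_gap: 0.282
```

```bash
python3 -c "
from h import *
st()"
```

```text
t 15.75 r 0.1184 handle(tcp) -0.648 yaw-handle -6.63 z 0.0796 Ftan(ccw) 2.49 F [ 2.4 -1.1  1.8] gap 0.2817394563463368
```

The first stroke ran at only 2–4 N, so the bolt is not tight yet. Swinging back.

>>> arm_command:
  rows:
    - [[0.001,0.006,0],[0,0,0]]
    - [[0.0012,0.0094,0],[0,0,-3.5]]
    - [[0.0012,0.0094,0],[0,0,-4]]
    - [[0.001,0.0094,0],[0,0,-4.2]]
    - [[0.001,0.0094,0],[0,0,-4.2]]
    - [[0.001,0.0094,0],[0,0,-4.2]]
    - [[0.0008,0.0094,0],[0,0,-4.5]]
    - [[0.0008,0.0094,0],[0,0,-4.5]]

```text
time_s: 16.55
ee_pos: [0.5592, 0.013, 0.0792]
orientation: [0.834, 0.551, -0.001, -0.001]
wrist_force: [-0.9, 1.1, 1.0]
finger_gap: 0.278
```

>>> arm_command:
  rows:
    - [[0.0006,0.0094,0],[0,0,-4.5]]
    - [[0.0006,0.0094,0],[0,0,-4.5]]
    - [[0.0006,0.0094,0],[0,0,-4.5]]
    - [[0.0006,0.0094,0],[0,0,-4.5]]
    - [[0.0006,0.0094,0],[0,0,-4.5]]
    - [[0.0006,0.0094,0],[0,0,-4.5]]
    - [[0.0006,0.0094,0],[0,0,-4.5]]
    - [[0,0,0],[0,0,0]]

```text
time_s: 17.35
ee_pos: [0.6251, 0.0059, 0.0792]
orientation: [0.654, 0.756, -0.0, -0.001]
wrist_force: [-0.1, -0.1, 0.3]
finger_gap: 0.279
```

```bash
python3 -c "
from h import *
st()"
```

```text
t 17.35 r 0.1368 handle(tcp) 0.44 yaw-handle -8.32 z 0.0792 Ftan(ccw) -0.17 F [-0.1 -0.1  0.3] gap 0.2786678107119371
```

>>> arm_command:
  rows:
    - [[0.004,0.006,0],[0,0,-4]]
    - [[0.004,0.006,0],[0,0,-4]]
    - [[0.004,0.005,0],[0,0,-4]]
    - [[0.003,0.004,0],[0,0,-4]]
    - [[0.001,0.003,0],[0,0,-3]]
    - [[0,0.001,0],[0,0,0]]
    - [[0,0,0],[0,0,0]]
    - [[0,0,0],[0,0,0]]

```text
time_s: 18.15
ee_pos: [0.6444, 0.0279, 0.0794]
orientation: [0.522, 0.853, -0.0, -0.0]
wrist_force: [-1.2, -0.4, -1.7]
finger_gap: 0.278
```

```bash
python3 -c "
from h import *
st()"
```

```text
t 18.15 r 0.1238 handle(tcp) 0.641 yaw-handle -1.03 z 0.0794 Ftan(ccw) -1.23 F [-1.2 -0.4 -1.7] gap 0.2779517140884549
```

The handle is back near its anticlockwise stop. The second stroke goes in small steps so I can feel for the tight point.

>>> arm_command:
  rows:
    - [[0,-0.003,0],[0,0,1]]
    - [[0,-0.003,0],[0,0,1]]
    - [[0,-0.001,0],[0,0,0.4]]
    - [[0,-0.001,0],[0,0,0.5]]
    - [[0,-0.001,0],[0,0,0.5]]
    - [[0,-0.001,0],[0,0,0.5]]
    - [[0,-0.001,0],[0,0,0.5]]
    - [[0,-0.001,0],[0,0,0.5]]

```text
time_s: 18.95
ee_pos: [0.6343, 0.023, 0.0797]
orientation: [0.557, 0.83, 0.0, 0.0]
wrist_force: [0.4, 1.1, 0.3]
finger_gap: 0.283
```

```bash
python3 -c "
from h import *
st()"
```

```text
t 18.95 r 0.1238 handle(tcp) 0.551 yaw-handle -0.67 z 0.0797 Ftan(ccw) 0.78 F [0.4 1.1 0.3] gap 0.28347018551845576
```

>>> arm_command:
  rows:
    - [[0,-0.001,0],[0,0,0.5]]
    - [[0,-0.001,0],[0,0,0.5]]
    - [[0,-0.001,0],[0,0,0.5]]
    - [[0,-0.001,0],[0,0,0.5]]
    - [[0,-0.001,0],[0,0,0.5]]
    - [[0,-0.001,0],[0,0,0.5]]
    - [[0,-0.001,0],[0,0,0.4]]
    - [[0,0,0],[0,0,0]]

```text
time_s: 19.75
ee_pos: [0.6275, 0.0204, 0.0796]
orientation: [0.581, 0.814, -0.0, -0.0]
wrist_force: [0.0, 0.7, -0.3]
finger_gap: 0.281
```

>>> arm_command:
  rows:
    - [[0,-0.001,0],[0,0,0.5]]
    - [[0,-0.001,0],[0,0,0.5]]
    - [[0,-0.001,0],[0,0,0.5]]
    - [[0,-0.001,0],[0,0,0.5]]
    - [[0,-0.001,0],[0,0,0.5]]
    - [[0,-0.001,0],[0,0,0.5]]
    - [[0,-0.001,0],[0,0,0.5]]
    - [[0,-0.001,0],[0,0,0.5]]

```text
time_s: 20.55
ee_pos: [0.62, 0.0181, 0.0796]
orientation: [0.61, 0.793, 0.0, 0.0]
wrist_force: [0.8, -0.2, -0.1]
finger_gap: 0.28
```

>>> arm_command:
  rows:
    - [[0,-0.001,0],[0,0,0.5]]
    - [[0,-0.001,0],[0,0,0.5]]
    - [[0,-0.001,0],[0,0,0.5]]
    - [[0,-0.001,0],[0,0,0.5]]
    - [[0,-0.001,0],[0,0,0.5]]
    - [[0,-0.001,0],[0,0,0.5]]
    - [[0,-0.001,0],[0,0,0.5]]
    - [[0,-0.001,0],[0,0,0.5]]

```text
time_s: 21.35
ee_pos: [0.6122, 0.0163, 0.0796]
orientation: [0.637, 0.771, -0.0, 0.0]
wrist_force: [0.7, 1.6, -0.3]
finger_gap: 0.279
```

>>> arm_command:
  rows:
    - [[0,-0.001,0],[0,0,0.5]]
    - [[0,-0.001,0],[0,0,0.5]]
    - [[0,-0.001,0],[0,0,0.5]]
    - [[0,-0.001,0],[0,0,0.5]]
    - [[0,-0.001,0],[0,0,0.5]]
    - [[0,-0.001,0],[0,0,0.5]]
    - [[0,-0.001,0],[0,0,0.5]]
    - [[0,-0.001,0],[0,0,0.5]]

```text
time_s: 22.15
ee_pos: [0.6043, 0.015, 0.0796]
orientation: [0.663, 0.748, 0.0, 0.0]
wrist_force: [1.5, 0.0, -0.1]
finger_gap: 0.28
```

```bash
python3 -c "
from h import *
st()"
```

```text
t 22.15 r 0.1234 handle(tcp) 0.299 yaw-handle -1.66 z 0.0796 Ftan(ccw) 1.54 F [ 1.5  0.  -0.1] gap 0.28000718309821354
```

>>> arm_command:
  rows:
    - [[0,-0.001,0],[0,0,0.4]]
    - [[0,-0.001,0],[0,0,0.4]]
    - [[0,-0.001,0],[0,0,0.4]]
    - [[0,-0.001,0],[0,0,0.4]]
    - [[0,-0.001,0],[0,0,0.4]]
    - [[0,-0.001,0],[0,0,0.4]]
    - [[0,-0.001,0],[0,0,0.4]]
    - [[0,-0.001,0],[0,0,0.4]]

```text
time_s: 22.95
ee_pos: [0.5967, 0.0141, 0.0797]
orientation: [0.684, 0.729, 0.0, 0.0]
wrist_force: [4.3, -1.1, -3.3]
finger_gap: 0.279
```

The bolt is driving now (4.3 N).

>>> arm_command:
  rows:
    - [[0,-0.001,0],[0,0,0.4]]
    - [[0,-0.001,0],[0,0,0.4]]
    - [[0,-0.001,0],[0,0,0.4]]
    - [[0,-0.001,0],[0,0,0.4]]
    - [[0,-0.001,0],[0,0,0.4]]
    - [[0,-0.001,0],[0,0,0.4]]
    - [[0,-0.001,0],[0,0,0.4]]
    - [[0,0,0],[0,0,0]]

```text
time_s: 23.75
ee_pos: [0.5892, 0.0137, 0.0797]
orientation: [0.702, 0.713, -0.0, 0.0]
wrist_force: [3.7, -2.0, -0.6]
finger_gap: 0.282
```

>>> arm_command:
  rows:
    - [[0,-0.001,0],[0,0,0.4]]
    - [[0,-0.001,0],[0,0,0.4]]
    - [[0,-0.001,0],[0,0,0.4]]
    - [[0,-0.001,0],[0,0,0.4]]
    - [[0,-0.001,0],[0,0,0.4]]
    - [[0,-0.001,0],[0,0,0.4]]
    - [[0,-0.001,0],[0,0,0.4]]
    - [[0,0,0],[0,0,0]]

```text
time_s: 24.55
ee_pos: [0.5823, 0.0138, 0.0797]
orientation: [0.719, 0.695, -0.0, 0.0]
wrist_force: [3.7, -2.5, -0.6]
finger_gap: 0.278
```

>>> arm_command:
  rows:
    - [[0,-0.001,0],[0,0,0.4]]
    - [[0,-0.001,0],[0,0,0.4]]
    - [[0,-0.001,0],[0,0,0.4]]
    - [[0,-0.001,0],[0,0,0.4]]
    - [[0,-0.001,0],[0,0,0.4]]
    - [[0,-0.001,0],[0,0,0.4]]
    - [[0,-0.001,0],[0,0,0.4]]
    - [[0,0,0],[0,0,0]]

```text
time_s: 25.35
ee_pos: [0.5758, 0.0142, 0.0797]
orientation: [0.736, 0.677, 0.0, 0.0]
wrist_force: [5.1, -2.4, -0.7]
finger_gap: 0.28
```

```bash
python3 -c "
from h import *
st()"
```

```text
t 25.35 r 0.1233 handle(tcp) 0.067 yaw-handle 0.05 z 0.0797 Ftan(ccw) 5.32 F [ 5.1 -2.4 -0.7] gap 0.2802274762932059
```

>>> arm_command:
  rows:
    - [[0,-0.001,0],[0,0,0.4]]
    - [[0,-0.001,0],[0,0,0.4]]
    - [[0,-0.001,0],[0,0,0.4]]
    - [[0,-0.001,0],[0,0,0.4]]
    - [[0,0,0],[0,0,0]]
    - [[0,0,0],[0,0,0]]
    - [[0,0,0],[0,0,0]]
    - [[0,0,0],[0,0,0]]

```text
time_s: 26.15
ee_pos: [0.5726, 0.0145, 0.0797]
orientation: [0.745, 0.667, 0.001, 0.001]
wrist_force: [7.4, -4.3, -3.6]
finger_gap: 0.285
```

>>> arm_command:
  rows:
    - [[0,-0.001,0],[0,0,0]]
    - [[0,-0.001,0],[0,0,0]]
    - [[0,-0.001,0],[0,0,0]]
    - [[0,0,0],[0,0,0]]
    - [[0,0,0],[0,0,0]]
    - [[0,0,0],[0,0,0]]
    - [[0,0,0],[0,0,0]]
    - [[0,0,0],[0,0,0]]

```text
time_s: 26.95
ee_pos: [0.5703, 0.0146, 0.0797]
orientation: [0.745, 0.667, 0.001, 0.001]
wrist_force: [8.8, -4.0, -5.8]
finger_gap: 0.288
```

```bash
python3 -c "
from h import *
st()"
```

```text
t 26.95 r 0.1235 handle(tcp) 0.022 yaw-handle 1.01 z 0.0797 Ftan(ccw) 9.2 F [ 8.8 -4.  -5.8] gap 0.2883824926092637
```

>>> arm_command:
  rows:
    - [[0,-0.001,0],[0,0,0]]
    - [[0,-0.001,0],[0,0,0]]
    - [[0,-0.001,0],[0,0,0]]
    - [[0,-0.001,0],[0,0,0]]
    - [[0,0,0],[0,0,0]]
    - [[0,0,0],[0,0,0]]
    - [[0,0,0],[0,0,0]]
    - [[0,0,0],[0,0,0]]

```text
time_s: 27.75
ee_pos: [0.5673, 0.0148, 0.0799]
orientation: [0.745, 0.667, 0.002, 0.002]
wrist_force: [11.1, -5.0, -6.7]
finger_gap: 0.284
```

```bash
python3 -c "
from h import *
st()"
```

```text
t 27.75 r 0.1236 handle(tcp) -0.001 yaw-handle 2.35 z 0.0799 Ftan(ccw) 11.71 F [11.1 -5.  -6.7] gap 0.2835247956373594
```

11.7 N, up steadily from 4 N. I'll hold, then ease off gradually.

>>> arm_command:
  rows:
    - [[0,-0.0004,0],[0,0,0]]
    - [[0,0,0],[0,0,0]]
    - [[0,0,0],[0,0,0]]
    - [[0,0,0],[0,0,0]]
    - [[0,0,0],[0,0,0]]
    - [[0,0,0],[0,0,0]]
    - [[0,0,0],[0,0,0]]
    - [[0,0,0],[0,0,0]]

```text
time_s: 28.55
ee_pos: [0.5671, 0.0148, 0.0799]
orientation: [0.745, 0.667, 0.002, 0.002]
wrist_force: [12.4, -5.0, -8.3]
finger_gap: 0.282
```

>>> arm_command:
  rows:
    - [[0,0.002,0],[0,0,0]]
    - [[0,0.002,0],[0,0,0]]
    - [[0,0.002,0],[0,0,0]]
    - [[0,0.002,0],[0,0,0]]
    - [[0,0.002,0],[0,0,0]]
    - [[0,0.002,0],[0,0,0]]
    - [[0,0.002,0],[0,0,0]]
    - [[0,0,0],[0,0,0]]

```text
time_s: 29.35
ee_pos: [0.5779, 0.0145, 0.0796]
orientation: [0.745, 0.668, 0.0, -0.0]
wrist_force: [2.9, 0.3, 1.1]
finger_gap: 0.281
```

```bash
python3 -c "
from h import *
st()"
```

```text
t 29.35 r 0.1227 handle(tcp) 0.084 yaw-handle -2.49 z 0.0796 Ftan(ccw) 2.84 F [2.9 0.3 1.1] gap 0.28055441359071376
```

>>> arm_command:
  rows:
    - [[0,0.001,0],[0,0,0]]
    - [[0,0.001,0],[0,0,0]]
    - [[0,0.001,0],[0,0,0]]
    - [[0,0,0],[0,0,0]]
    - [[0,0,0],[0,0,0]]
    - [[0,0,0],[0,0,0]]
    - [[0,0,0],[0,0,0]]
    - [[0,0,0],[0,0,0]]
  claw: 0.4

```text
time_s: 30.15
ee_pos: [0.581, 0.0137, 0.0796]
orientation: [0.745, 0.667, -0.0, -0.0]
wrist_force: [0.4, -0.7, 0.5]
finger_gap: 0.6
```

>>> arm_command:
  rows:
    - [[0,0,0.0],[0,0,0]]
    - [[0,0,-0.01],[0,0,0]]
    - [[0,0,-0.02],[0,0,0]]
    - [[0,0,-0.02],[0,0,0]]
    - [[0,0,-0.02],[0,0,0]]
    - [[0,0,-0.02],[0,0,0]]
    - [[0,0,-0.02],[0,0,0]]
    - [[0,0,0],[0,0,0]]

```text
time_s: 30.95
ee_pos: [0.5822, 0.0136, 0.1927]
orientation: [0.745, 0.667, 0.002, 0.001]
wrist_force: [0.0, 0.3, 0.6]
finger_gap: 0.6
```

```bash
python3 -c "
from h import *
st();a=r.read_camera('wrist'); cv2.imwrite('pics/w9.png',a);st()"
```

```text
t 30.95 r 0.1235 handle(tcp) 0.119 yaw-handle -4.54 z 0.1927 Ftan(ccw) 0.01 F [0.  0.3 0.6] gap 0.6000891457134322
t 31.0 r 0.1233 handle(tcp) 0.115 yaw-handle -4.24 z 0.1913 Ftan(ccw) -0.53 F [-0.5  0.  -1. ] gap 0.6009527443768442
```

View pics/w9.png

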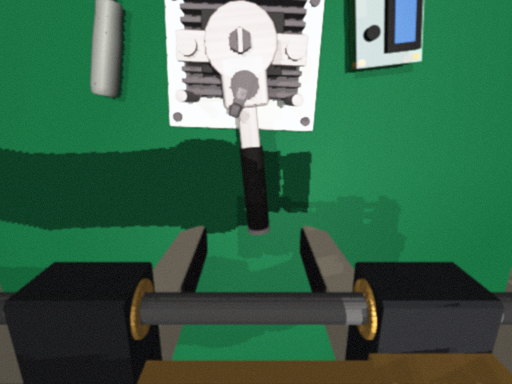

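The final view shows the jaws clear and the handle free. The lever tab at (236,105) is on the tighten side. The bolt's bar at (240,40) has turned about a quarter turn, as expected. Handing in.

```bash
python3 -c "
from h import *
print(r.job_done())"
```

```text
the job is handed in; nothing more can be done
None
```

I flipped the lever to tighten and ratcheted the bolt tight in two clockwise strokes. The job was handed in at about 31 s; it reports no verdict, so these are my own checks.

- **Lever flip:** my first push on the tab swung the handle clockwise instead of snapping the lever. It free-wheeled in the loosen setting, which is harmless. The lever snapped over once the handle reached its clockwise post, and the close-up showed it at about -0.4 rad.
- **Free-wheel check:** the handle swung anticlockwise to its post at about 2 N or less, and I felt about 6 N against the post at the end.
- **Tightening:** the first stroke ran at 2–5 N and did not reach tight. In the second stroke the tooth took up after about 0.35 rad of idle travel, then the force rose from about 4 N at roughly 0.7 N per mm. I held about 12–13 N for just under a second, 124 mm from the axis, which is close to the middle of the grip.
- **Last look:** the handle is free and nothing is touching it, and the wrist force is near zero. The lever tab is on the tighten side, and the bar on the bolt has turned about a quarter turn. I felt no contact with the other items, but I took no overall picture at the end to confirm none had moved.

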